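# Stage the sample tube, then crack the sealed dry box and hold it ajar

## Task

The yellow-capped tube is to go into the dry box, which has to let in air slowly first. Stand the tube from the slanted white rest upright in the orange holder cup and let go of it; then take the black knob of the dry box, pull the sticky lid free of its seal without letting it fly wide open, and hold it slightly open, about 2 cm at the front edge. Finish while still holding the lid there by its knob, and leave the amber bottle and the marker undisturbed.

Things in the scene. Friction and masses are not known exactly. Their poses are not given: they have to be found in the camera images.
- tube_centre (a point): Centre (half-way along the axis) of the loose yellow-capped tube, 80 mm long, 16 mm in diameter, 12 g. Its z axis runs towards the cap. It starts in the slanted rest, cap end up and leaning towards the robot, its axis about 30 degrees from vertical; the upper 36 mm (cap and neck) stick out of the rest: grip across the cap, along the rest's y axis.
- rest: Fixed white slanted rest on a 90 x 50 x 6 mm base, origin under the middle of the base. The tube leans in its trough towards the rest's -x side (the robot's side), with the lower end against a stop 16 mm above the table. The trough is open upwards along the tube: draw the tube out along its own axis, cap first.
- cup: Fixed orange round holder cup on a 72 mm aluminium disc, origin under its centre on the table, z up. Outer diameter 34 mm, bore 26 mm, rim 46 mm above the table, inner floor 6 mm above the table: a tube standing in it has its centre about 46 mm above the table and its cap end well clear of the rim.
- dry_box: Fixed clear-walled dry box with a white base, 176 mm (its x) x 190 mm (its y) x 80 mm high without the lid; origin at the centre of its underside. The front is its -x side, the hinge its +x side.
- lid_knob (a point): Centre (half-way up) of the black upright cylindrical knob near the lid's front edge, 26 mm in diameter, 44 mm tall: it ends 22 mm above and 22 mm below this point, where the lid's top is. When closed this point is 114 mm above the table. The knob's axis is 152 mm from the hinge axis. Axes as the lid's: y along the hinge, z along the knob.
- lid_hinge (a point): Point on the hinge axis, in the middle of the rear edge of the box, 80 mm above the table. The lid turns about this point's y axis; the front edge rises. The lid falls shut, and seals again, if let go.
- lid (a joint): Opening angle of the lid in rad: 0 closed and sealed, up to 0.35; the front edge is 186 mm from the hinge, so 0.11 rad is 20 mm open there. Breaking the seal takes an upward pull at the knob of about 13 to 18 N, the peak within the first 2 mm of lift; from about 5 mm of lift on only 2 to 6 N are needed to hold it.
- amber_bottle: Bystander: loose amber bottle with an orange cap, 56 mm in diameter, 113 mm high, origin at the centre of its underside. Leave alone.
- marker: Bystander: loose red and white marker pen lying on the table, 135 mm long along its y axis, 16 mm thick, origin under its middle. Leave alone.

How it is judged:
By the outcome, as a careful person would: the job done as asked, in the order asked, and still so for the second after the job is handed in, while the arm keeps its last pose, push and grip.
It also fails if it takes over 48 s, if anything falls off the work surface, if the arm or the gripper's body presses on something with over 40 N, if the wrist force passes 120 N, or if a joint passes its speed limit or range.

## Robot

A 6-joint arm with a two-finger parallel gripper is mounted at the origin on a cart in front of the work surface, level with it; the furniture and walls round the work are solid. World frame = base frame: x ahead of the robot, y to its left, z up, the work surface at z = 0. Lengths are in m, angles in rad, forces in N, time in s.
With the tool pointing down it reaches from about 0.25 to 0.8 m from the base axis. Payload 3.9 kg.
Tool frame: the origin (TCP) lies on the centre line of the jaws, within the pads' length; the fingertips stand 17 mm ahead of it and the grasp point (between the pads) lies 2 mm behind it (env.tip_extent is the z of the fingertips in the tool frame, in m); z points along the fingers, y is the line along which they close (so a half turn about z gives the same grasp; the last joint's range is limited). The gripper opens to 85 mm and grips with 20 to 120 N. Pads are 22 mm wide; open, the fingers measure 114 mm over their backs; the gripper's body (76 mm by 85 mm) begins 54 mm behind the grasp point. The pads swing forward as they close: fully open they stand 13 mm farther back than shut.
Start: joints at [1.125, 0.26, -0.138, 1.173, 0, 1.571], TCP at [0.226, 0.474, 0.248] pointing down, gripper open.
Joint ranges: [-2.78, 2.78], [-0.83, 1.72], [-1.28, 1.37], [-1.9, 2.12], [-1.57, 1.48], [-3.14, 3.14]. Speed limits (rad/s): [2.57, 2.57, 3.14, 3.14, 3.14, 3.14].

## Interface

Orientations are given as a rotation vector (axis times angle).
In Python, from rig import env, cams gives the robot as it stands. The module is installed in compiled form; this text tells all that it offers.
- The arm moves only by the tool send_rows, never from a script. Its argument "targets" is one flat list of numbers, 7 for each row, row after row: the shift along the world's x, y, z in mm, then the turn, a rotation vector about the world's x, y, z in degrees, then the opening, from 0 (shut) to 1 (fully open). In form: [x, y, z, rx, ry, rz, fingers, x, y, z, rx, ry, rz, fingers, ...]. A call has exactly 10 rows; each row shifts and turns the commanded pose from where the row before left it; what a row does not reach is not made up. A row lasts 1/10 s, in which the tool goes at most 50 mm and 8.59 degrees, less where a joint would pass 70% of its speed; a pose out of reach is approached as far as the arm can. A call is refused whole if a number of a shift passes 50 or a number of a turn 8.59, either way. A call with a gripper value outside its range is refused whole. The fingers move at their own pace and stop on an object; "grip_force" is the grip in N (left out, the last holds). Time passes only in rows, so rows that do not move let the fingers close, or fill a call up. It gives the time, the measured TCP pose, the force, the opening and the grip force at its end, in the units of the state.
- env.sense(): the state, without advancing time (a new reading comes with each control period).
- cams.grab_frame(name): name is "scene" or "side" or "wrist"; returns (picture, depth): 480x640x3 uint8, red, green, blue; 480x640 float32, m along the optical axis (not along the pixel's ray), 0 where there is no reading.
- cams.calibration(name): a dict with "K" (3x3 intrinsics, pixels), "T" (4x4, takes a point from camera to world coordinates). Camera axes: x right, y up, looking along -z (the intrinsics and any distortion apply to the point x, -y, -z); pixel columns grow to the right and rows downward; lengths in m; the calibration is good to about 2 mm. A picture is of the moment at which its call begins: read the wrist's pose just before it. calibration takes no time and is no camera call; for the wrist camera it gives the pose at the moment of the call.
- env.close_job(): hands the job in; it is judged then, once.
The state is a dict: "time": time; "qpos": joint angles; "qd": joint speeds; "joint_efforts": joint torques, N m; "position": TCP position; "orientation": TCP orientation; "wrist_force": force on the tool from outside, world axes, zero at the start; "ft_torque": the same for the moment, N m; "finger_gap": opening from 0.0 (shut) to 1.0 (fully open); "finger_force": force on a finger pad.
Only numpy, scipy, OpenCV 4.12 (cv2) and the standard library are available. Lean on these libraries where they do the work, as an engineer would, in place of code of your own. Each camera call takes 0.05 s, during which the arm holds its last target. There are 200 camera calls.

## Working session

There is one attempt and no reset: what is moved stays moved. The work goes in short steps, Python scripts to look and compute and a tool call to move; the robot and the scene stay as the last step left them, time stands still between calls to the robot, and variables do not carry over. Pictures are saved under pics/ and viewed, at most 10 in all, crops included, and the job is handed in when it is done.

Besides the shell and the picture viewer there is one more tool, called after ">>>" by a JSON object that holds its "name" and its "arguments". send_rows: Moves the arm, as the interface text tells. Its arguments: {"type":"object","properties":{"targets":{"type":"array","items":{"type":"number"}},"grip_force":{"type":"number"}},"required":["targets"]}

```bash
mkdir -p pics; cat > h.py <<'E'
import numpy as np, cv2
from rig import env, cams
def save(n,f):
    T=cams.calibration(n); p,d=cams.grab_frame(n); cv2.imwrite(f'pics/{f}.png',p[:,:,::-1]); np.savez(f'pics/{f}.npz',d=d,K=T['K'],T=T['T'],p=p)
def cloud(f):
    z=np.load(f'pics/{f}.npz'); d,K,T=z['d'],z['K'],z['T']
    v,u=np.mgrid[:480,:640]
    P=np.stack([(u-K[0,2])/K[0,0]*d,-(v-K[1,2])/K[1,1]*d,-d],-1)
    W=P@T[:3,:3].T+T[:3,3]; W[d==0]=np.nan
    return W,z['p']
E
python3 - <<'E'
from h import *
save('scene','s1');save('side','d1')
print({k:np.round(v,3) if not isinstance(v,dict) else v for k,v in env.sense().items()}, env.tip_extent)
c=cams.calibration('scene');print(c.keys(),np.round(c['T'],3),c['K']);print(np.round(cams.calibration('side')['T'],3))
E
```

```text
{'time': np.float64(0.1), 'qpos': array([ 1.125,  0.261, -0.139,  1.173, -0.   ,  1.571]), 'qd': array([-0.   , -0.002,  0.003, -0.   , -0.   ,  0.001]), 'joint_efforts': array([ 1.0000e-03, -4.0651e+01,  2.5453e+01,  1.0000e-02,  0.0000e+00,
       -0.0000e+00]), 'position': array([0.226, 0.473, 0.248]), 'orientation': array([-6.940e-01, -3.064e+00,  3.000e-03]), 'wrist_force': array([ 0.09 ,  0.415, -0.197]), 'ft_torque': array([ 0.011, -0.001,  0.021]), 'finger_force': np.float64(0.0), 'finger_gap': np.float64(1.001)} 0.017
dict_keys(['K', 'T']) [[ 0.764  0.265 -0.588 -0.314]
 [-0.645  0.328 -0.69  -1.116]
 [ 0.01   0.907  0.421  0.732]
 [ 0.     0.     0.     1.   ]] [[558.87560981   0.         312.2152095 ]
 [  0.         558.87560981 245.04762839]
 [  0.           0.           1.        ]]
[[-0.975  0.135 -0.177  0.361]
 [-0.222 -0.658  0.72   0.912]
 [-0.019  0.741  0.671  0.973]
 [ 0.     0.     0.     1.   ]]
```

View pics/s1.png

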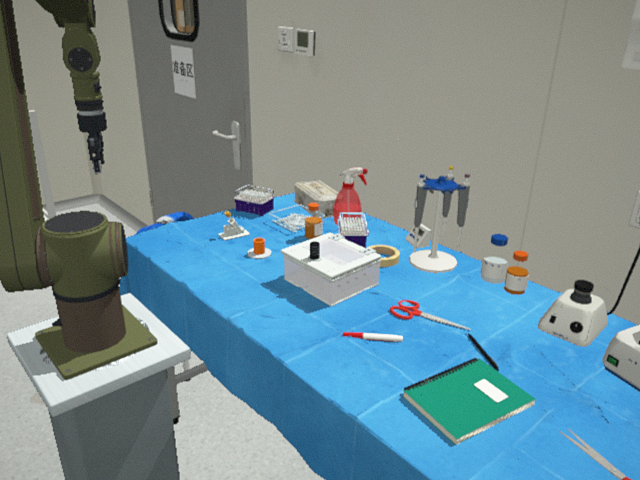

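View pics/d1.png

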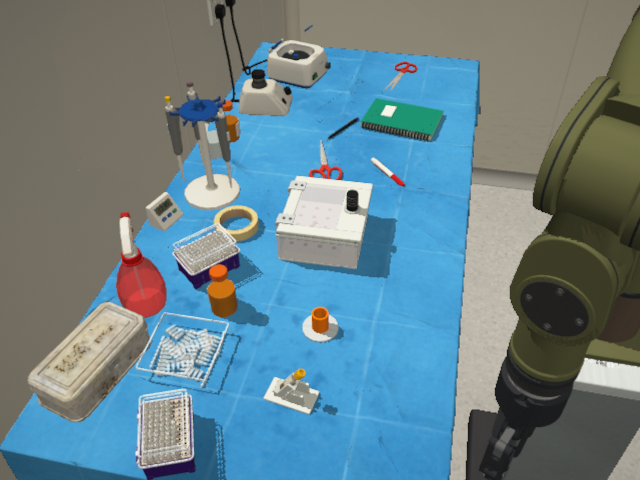

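Side view: rest near (293,393) with cap at (299,375), cup at (320,320), knob at (352,200), bottle (221,290), marker (388,172). Scene view: cup (259,246), knob (315,250), rest (233,232).

```bash
python3 - <<'E'
from h import *
for f in ('d1','s1'):
    W,p=cloud(f); hsv=cv2.cvtColor(p,cv2.COLOR_RGB2HSV)
    print(f)
    boxes={'d1':dict(cap=(285,360,315,395),cup=(305,300,335,340),knob=(340,185,362,215),rest=(255,360,330,415),lid=(275,170,375,245),disc=(295,305,345,345)),
           's1':dict(cap=(218,205,240,240),cup=(250,232,270,258),knob=(305,238,325,262),rest=(212,205,255,245),lid=(280,230,385,275),disc=(240,240,280,262))}[f]
    for n,(a,b,c,e) in boxes.items():
        w=W[b:e,a:c].reshape(-1,3); h=hsv[b:e,a:c].reshape(-1,3).astype(int)
        H,S,V=h.T
        m={'cap':(H>15)&(H<30)&(S>120),'cup':(H<16)&(S>150)&(V>80),'knob':(V<60)&(w[:,2]>.08),'rest':(S<60)&(V>120)&(w[:,2]<.1)&(w[:,2]>.003),'lid':(abs(w[:,2]-.09)<.02)&(S<60),'disc':(S<60)&(V>120)&(w[:,2]<.02)}[n]
        q=w[m]; q=q[~np.isnan(q[:,0])]
        if len(q)<5: print(n,len(q));continue
        print(n,len(q),'med',np.round(np.median(q,0),4),'lo',np.round(np.percentile(q,3,0),4),'hi',np.round(np.percentile(q,97,0),4))
        if n in('rest','lid','disc'):
            qq=q[(q[:,2]<.012)] if n=='rest' else q
            r=cv2.minAreaRect((qq[:,:2]*1000).astype(np.float32)); print('   rect',r)
p=cv2.imread('pics/d1.png')
cv2.imwrite('pics/c1.png',np.hstack([cv2.resize(p[350:425,250:340],None,fx=4.4,fy=4.4,interpolation=2),cv2.resize(p[295:370,275:365],None,fx=4.4,fy=4.4,interpolation=2)]))
E
```

```text
d1
cap 86 med [0.544  0.3075 0.0832] lo [0.5362 0.2988 0.0707] hi [0.5534 0.3117 0.089 ]
cup 353 med [0.5464 0.1471 0.0326] lo [0.531  0.1225 0.0091] hi [0.5602 0.1537 0.0488]
knob 187 med [ 0.532  -0.1232  0.1237] lo [ 0.5229 -0.1369  0.0991] hi [ 0.5432 -0.1179  0.1399]
rest 1275 med [0.5565 0.3118 0.0104] lo [0.5215 0.2838 0.0044] hi [0.6043 0.3276 0.0557]
   rect ((560.8861694335938, 289.846923828125), (75.64167022705078, 90.48651885986328), 80.77397155761719)
lid 5100 med [ 0.5938 -0.1088  0.0929] lo [ 0.5042 -0.2206  0.0773] hi [ 0.6778 -0.0326  0.0982]
   rect ((594.862548828125, -129.06161499023438), (191.76722717285156, 204.25161743164062), 1.5916011333465576)
disc 512 med [0.5416 0.149  0.0064] lo [0.5142 0.11   0.002 ] hi [0.5778 0.1706 0.0103]
   rect ((550.883544921875, 133.7945098876953), (72.95211791992188, 83.8045654296875), 54.30287551879883)
s1
cap 21 med [0.541  0.2984 0.0794] lo [0.5361 0.2939 0.0721] hi [0.55   0.312  0.0846]
cup 150 med [0.537  0.1264 0.0325] lo [0.5265 0.1167 0.0085] hi [0.5571 0.1517 0.0446]
knob 123 med [ 0.524  -0.1397  0.12  ] lo [ 0.518  -0.1475  0.0973] hi [ 0.5356 -0.1274  0.1356]
rest 311 med [0.5522 0.289  0.0181] lo [0.5219 0.2722 0.0035] hi [0.5943 0.3203 0.0549]
   rect ((558.5639038085938, 286.7737121582031), (131.39923095703125, 86.42276763916016), 79.32948303222656)
lid 2533 med [ 0.5841 -0.1511  0.0894] lo [ 0.498  -0.2301  0.0738] hi [ 0.6748 -0.0427  0.0943]
   rect ((590.42822265625, -133.69989013671875), (195.77151489257812, 202.226318359375), 0.9085381627082825)
disc 144 med [0.5368 0.1261 0.0034] lo [ 0.512   0.101  -0.0008] hi [0.5785 0.1774 0.0066]
   rect ((561.7982177734375, 160.6863555908203), (141.07601928710938, 66.42939758300781), 54.096092224121094)
```

View pics/c1.png

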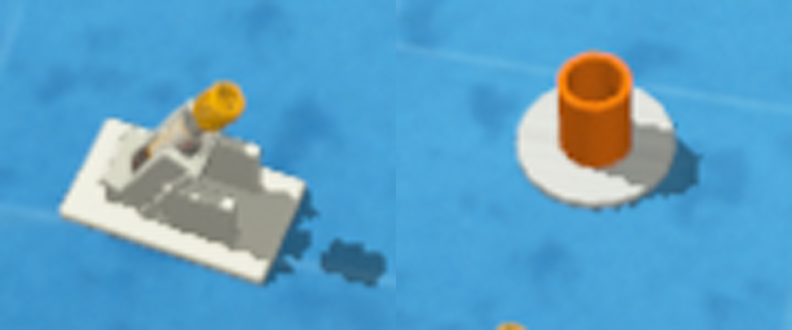

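The crop shows the rest base with corners at side px ≈ (274.5,376.8), (319,391.4), (309.8,414.5), (263.6,398.4). The cap is at (300,373), and the cup rim is centred at crop (596,80), i.e. side px (320,313).

```bash
cat >> h.py <<'E'
def ray(n,uv,z,cal=None):
    c=cal or cams.calibration(n); K,T=c['K'],c['T']; uv=np.atleast_2d(uv)
    r=np.c_[(uv[:,0]-K[0,2])/K[0,0],-(uv[:,1]-K[1,2])/K[1,1],-np.ones(len(uv))]@T[:3,:3].T
    return T[:3,3]+r*((z-T[2,3])/r[:,2])[:,None]
E
python3 - <<'E'
from h import *
o=np.array([250,350]);
c=np.array([[108,118],[304,182],[263,284],[60,213]])/4.4+o
P=ray('side',c,.006);print(np.round(P,4),P.mean(0)); 
e=(P[0]-P[1]+P[3]-P[2]); print('yaw',np.degrees(np.arctan2(e[1],e[0])))
print('cup',ray('side',[[(596-396)/4.4+275,80/4.4+295]],.046), ray('side',[[(596-396)/4.4+275,143/4.4+295]],.003))
T=cams.calibration('wrist')['T']; s=env.sense()
from scipy.spatial.transform import Rotation as R
Rt=R.from_rotvec(s['orientation']).as_matrix()
print('tool',np.round(Rt,3)); print('cam in tool',np.round(Rt.T@(T[:3,3]-s['position']),3),np.round(Rt.T@T[:3,:3],3))
print(cams.calibration('wrist')['K'])
E
```

```text
[[0.6029 0.2711 0.006 ]
 [0.5156 0.2844 0.006 ]
 [0.5212 0.3341 0.006 ]
 [0.6097 0.3197 0.006 ]] [0.56235018 0.3023585  0.006     ]
yaw -8.97003938057261
cup [[0.5451759  0.13674353 0.046     ]] [[0.54566462 0.13719243 0.003     ]]
tool [[-0.902  0.431 -0.001]
 [ 0.431  0.902 -0.002]
 [-0.    -0.002 -1.   ]]
cam in tool [ 0.072  0.001 -0.125] [[-0.     0.959  0.284]
 [ 1.     0.     0.   ]
 [ 0.     0.284 -0.959]]
[[417.67702585   0.         320.23020608]
 [  0.         417.67702585 236.4629605 ]
 [  0.           0.           1.        ]]
```

>>> {"name": "send_rows", "arguments": {"targets": [33, -20, -8.5, 0, 0, 5.5, 1, 33, -20, -8.5, 0, 0, 5.5, 1, 33, -20, -8.5, 0, 0, 5.5, 1, 33, -20, -8.5, -1.17, -7.41, 0, 1, 33, -20, -8.5, -1.17, -7.41, 0, 1, 33, -20, -8.5, -1.17, -7.41, 0, 1, 33, -20, -8.5, -1.17, -7.41, 0, 1, 32, -19, -8.5, 0, 0, 0, 1, 0, 0, 0, 0, 0, 0, 1, 0, 0, 0, 0, 0, 0, 1], "grip_force": 30}}

```text
time: 1.1
position: [0.4892, 0.3138, 0.1797]
orientation: [0.208, 2.612, -0.056]
wrist_force: [0.4, -0.5, -1.0]
finger_gap: 1.0
finger_force: 0.0
```

```bash
python3 - <<'E'
from h import *
from scipy.spatial.transform import Rotation as R
s=env.sense(); print(s['time'],s['position'],np.round(R.from_rotvec(s['orientation']).as_matrix(),3),s['wrist_force'])
save('wrist','w1')
print(ray('side',[[301.4,372]],.0853))
W,p=cloud('w1'); hsv=cv2.cvtColor(p,cv2.COLOR_RGB2HSV)
H,S,V=[hsv[...,i] for i in range(3)]
m=(H>15)&(H<32)&(S>120)&(W[...,2]>.04)&(W[...,2]<.12)
q=W[m]; v,u=np.nonzero(m); print(len(q),u.min(),u.max(),v.min(),v.max()); 
a=np.array([-.494,.078,.866]); t=q@a; print(np.percentile(t,[1,10,50,90,99]))
top=q[t>np.percentile(t,95)-.003]; print('top',len(top),top.mean(0),top.min(0),top.max(0))
E
```

```text
1.1 [0.48924899 0.31384591 0.17965933] [[-0.856  0.158  0.493]
 [ 0.137  0.987 -0.079]
 [-0.499 -0.    -0.867]] [ 0.41311668 -0.46741299 -0.96371429]
[[0.54081447 0.30460369 0.0853    ]]
933 61 510 212 445
[-0.31953898 -0.31151758 -0.17326844 -0.170497   -0.16964021]
top 459 [0.54025083 0.30556899 0.08288051] [0.53307893 0.29843652 0.07801597] [0.54762626 0.31285293 0.08775154]
```

View pics/w1.png

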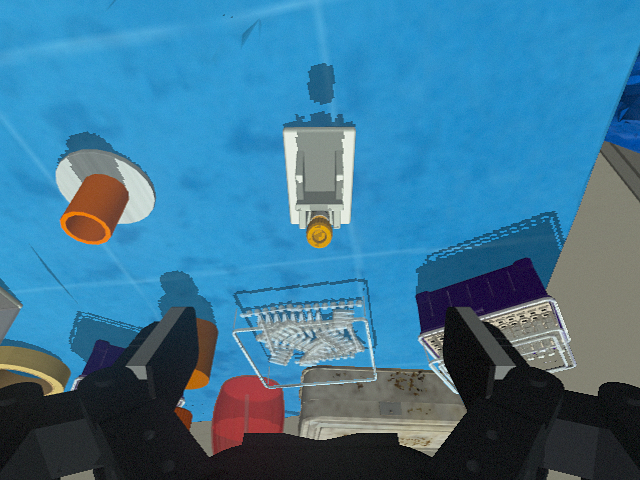

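Wrist view: the cap is centred at (319,235), the rest edges are parallel to the image columns (so yaw is right), and the cup is at (88,228).

>>> {"name": "send_rows", "arguments": {"targets": [14.3, -2.3, -27, 0, 0, 0, 1, 14.3, -2.3, -27, 0, 0, 0, 1, 14.3, -2.3, -27, 0, 0, 0, 1, 14.3, -2.3, -27, 0, 0, 0, 1, 0, 0, 0, 0, 0, 0, 0, 0, 0, 0, 0, 0, 0, 0, 0, 0, 0, 0, 0, 0, 0, 0, 0, 0, 0, 0, 0, 0, 0, 0, 0, 0, 0, 0, 0, 0, 0, 0, 0, 0, 0, 0], "grip_force": 30}}

```text
time: 2.15
position: [0.5468, 0.306, 0.0738]
orientation: [0.206, 2.609, -0.053]
wrist_force: [-4.2, -0.2, 5.7]
finger_gap: 0.176
finger_force: 29.4
```

>>> {"name": "send_rows", "arguments": {"targets": [-2.5, 0.4, 4.3, 0, 0, 0, 0, -4.9, 0.8, 8.7, 0, 0, 0, 0, -7.4, 1.2, 13, 0, 0, 0, 0, -9.9, 1.6, 17.3, 0, 0, 0, 0, -9.9, 1.6, 17.3, 0, 0, 0, 0, 0, 0, 8, 1.17, 7.41, 0, 0, 0, 0, 8, 1.17, 7.41, 0, 0, 0, 0, 8, 1.17, 7.41, 0, 0, 0, 0, 8, 1.17, 7.41, 0, 0, 0, 0, 0, 0, 0, 0, 0]}}

```text
time: 3.15
position: [0.5157, 0.3112, 0.1666]
orientation: [0.253, 3.13, 0.003]
wrist_force: [0.5, 0.5, 0.1]
finger_gap: 0.174
finger_force: 29.3
```

```bash
python3 - <<'E'
from h import *
from scipy.spatial.transform import Rotation as R
s=env.sense(); Rt=R.from_rotvec(s['orientation']).as_matrix(); print(s['time'],s['position'],np.round(Rt,3),s['wrist_force'],s['finger_gap'])
save('wrist','w2'); save('side','d2'); save('scene','s2')
p=cv2.imread('pics/d2.png');q=cv2.imread('pics/w2.png');r=cv2.imread('pics/s2.png')
top=np.hstack([cv2.resize(p[290:410,250:410],(400,300),interpolation=2),cv2.resize(r[180:270,195:315],(400,300),interpolation=2)])
cv2.imwrite('pics/c2.png',np.vstack([top,np.hstack([cv2.resize(q,(400,300)),np.zeros((300,400,3),np.uint8)])]))
E
```

```text
3.15 [0.5156914  0.31118298 0.16655141] [[-0.987  0.16   0.002]
 [ 0.16   0.987  0.002]
 [-0.002  0.002 -1.   ]] [0.53629645 0.5228655  0.13617846] 0.1739481372929687
```

View pics/c2.png

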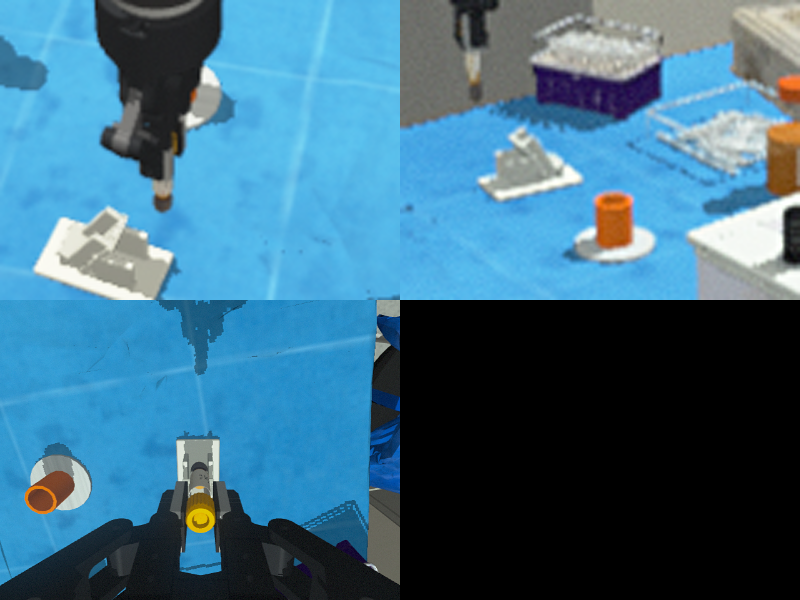

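Composite: the tube hangs from the jaws and looks vertical. Its bottom is at side px (315,373) and scene px (218,208). The cup rim is at scene px (259,240) and wrist px (66,318).

```bash
python3 - <<'E'
from h import *
for z in (.09,.095,.1,.105,.11): print(z,ray('side',[[315.2,372.5]],z)[0,:2].round(4),ray('scene',[[217.8,208]],z)[0,:2].round(4))
print('cup rim scene',ray('scene',[[259.2,239.7]],.046))
for f,b,n in(('w2',(20,280,130,360),'wrist'),('s2',(245,230,275,262),'scene'),('d1',(300,300,340,340),'side')):
    W,p=cloud(f); hsv=cv2.cvtColor(p,cv2.COLOR_RGB2HSV)
    m=np.zeros(W.shape[:2],bool); m[b[1]:b[3],b[0]:b[2]]=1
    m&=(hsv[...,0]<16)&(hsv[...,1]>150)&(W[...,2]>.041)&(W[...,2]<.052)
    q=W[m]; print(n,len(q),np.percentile(q,[2,98],axis=0).round(4))
    r=cv2.minEnclosingCircle((q[:,:2]*1000).astype(np.float32)); print(r)
E
```

```text
0.09 [0.5167 0.3039] [0.5287 0.3344]
0.095 [0.5158 0.3074] [0.5221 0.3231]
0.1 [0.5149 0.3108] [0.5156 0.3118]
0.105 [0.5141 0.3142] [0.509  0.3005]
0.11 [0.5132 0.3177] [0.5024 0.2892]
cup rim scene [[0.5450997  0.13399321 0.046     ]]
wrist 639 [[0.5298 0.1238 0.0412]
 [0.5612 0.1543 0.0467]]
((546.0579833984375, 138.37327575683594), 17.321331024169922)
scene 26 [[0.5264 0.1157 0.0415]
 [0.5557 0.1508 0.0468]]
((543.9580688476562, 132.40135192871094), 18.800182342529297)
side 104 [[0.5313 0.1225 0.0411]
 [0.5602 0.1535 0.0507]]
((545.720703125, 138.572998046875), 16.860210418701172)
```

>>> {"name": "send_rows", "arguments": {"targets": [6, -34.7, 0, 0, 0, 0, 0, 6, -34.7, 0, 0, 0, 0, 0, 6, -34.7, 0, 0, 0, 0, 0, 6, -34.7, 0, 0, 0, 0, 0, 6, -34.7, 0, 0, 0, 0, 0, 0, 0, 0, 0, 0, 0, 0, 0, 0, -15, 0, 0, 0, 0, 0, 0, -15, 0, 0, 0, 0, 0, 0, -15, 0, 0, 0, 0, 0, 0, -15, 0, 0, 0, 0]}}

```text
time: 4.3
position: [0.54, 0.1387, 0.1041]
orientation: [-0.244, -3.132, 0.0]
wrist_force: [-0.2, -0.0, 0.9]
finger_gap: 0.171
finger_force: 29.4
```

```bash
python3 - <<'E'
from h import *
s=env.sense(); print(s['time'],s['position'],s['wrist_force'])
save('side','d3'); save('scene','s3')
p=cv2.imread('pics/d3.png');r=cv2.imread('pics/s3.png')
cv2.imwrite('pics/c3.png',np.hstack([cv2.resize(p[270:360,270:390],(400,300),interpolation=2),cv2.resize(r[190:265,210:310],(400,300),interpolation=2)]))
E
```

```text
4.3 [0.53997454 0.13873067 0.10407826] [-0.18241849 -0.00823224  0.94517805]
```

View pics/c3.png

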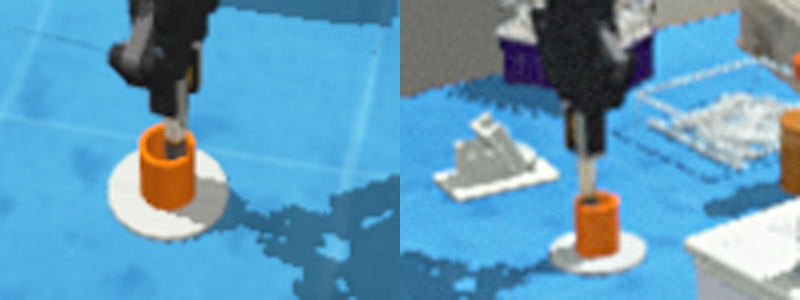

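The tube's lower end is in the cup mouth (side crop (175,150)) but about 6 mm towards −x. I'll correct that, then lower it.

>>> {"name": "send_rows", "arguments": {"targets": [3, -0.6, 0, 0, 0, 0, 0, 3, -0.6, 0, 0, 0, 0, 0, 0, 0, -8, 0, 0, 0, 0, 0, 0, -8, 0, 0, 0, 0, 0, 0, -7, 0, 0, 0, 0, 0, 0, -4, 0, 0, 0, 0, 0, 0, -2, 0, 0, 0, 0, 0, 0, -1, 0, 0, 0, 0, 0, 0, 0, 0, 0, 0, 0, 0, 0, 0, 0, 0, 0]}}

```text
validation failed for argument at $.ta...
```

Nine rows; resend with ten.

>>> {"name": "send_rows", "arguments": {"targets": [3, -0.6, 0, 0, 0, 0, 0, 3, -0.6, 0, 0, 0, 0, 0, 0, 0, -8, 0, 0, 0, 0, 0, 0, -8, 0, 0, 0, 0, 0, 0, -7, 0, 0, 0, 0, 0, 0, -4, 0, 0, 0, 0, 0, 0, -2, 0, 0, 0, 0, 0, 0, -1, 0, 0, 0, 0, 0, 0, 0, 0, 0, 0, 0, 0, 0, 0, 0, 0, 0, 0]}}

```text
time: 5.4
position: [0.5482, 0.1364, 0.0751]
orientation: [0.248, 3.131, 0.0]
wrist_force: [0.9, 0.1, -0.2]
finger_gap: 0.171
finger_force: 29.4
```

>>> {"name": "send_rows", "arguments": {"targets": [-1, 0.5, -1, 0, 0, 0, 0, 0, 0, -1, 0, 0, 0, 0, 0, 0, 0, 0, 0, 0, 0, 0, 0, 0, 0, 0, 0, 0.25, 0, 0, 0, 0, 0, 0, 0.4, 0, 0, 0, 0, 0, 0, 0.6, 0, 0, 0, 0, 0, 0, 0.6, 0, 0, 0, 0, 0, 0, 0.6, 0, 0, 15, 0, 0, 0, 0.6, 0, 0, 30, 0, 0, 0, 0.6]}}

```text
time: 6.4
position: [0.5447, 0.1363, 0.116]
orientation: [-0.247, -3.126, 0.003]
wrist_force: [0.5, 0.0, -0.8]
finger_gap: 0.597
finger_force: 0.0
```

>>> {"name": "send_rows", "arguments": {"targets": [0, 0, 45, 0, 0, 0, 0.6, 0, 0, 45, 0, 0, 0, 1, -1, -10, 44, 0, 0, 0, 1, -2, -38, 0, 0, 0, 5, 1, -2, -38, 0, 0, 0, 5, 1, -2, -38, 0, 0, 0, 0, 1, -2, -38, 0, 0, 0, 0, 1, -2, -38, 0, 0, 0, 0, 1, -2, -38, 0, 0, 0, 0, 1, -2, -28, 0, 0, 0, 0, 1]}}

```text
time: 7.4
position: [0.5316, -0.1313, 0.2519]
orientation: [-0.024, 3.141, -0.001]
wrist_force: [1.6, 0.4, -0.3]
finger_gap: 1.002
finger_force: 0.0
```

```bash
python3 - <<'E'
from h import *
from scipy.spatial.transform import Rotation as R
s=env.sense(); print(s['time'],s['position'],np.round(R.from_rotvec(s['orientation']).as_matrix(),3),s['wrist_force'])
save('wrist','w4'); save('side','d4');
W,p=cloud('w4'); V=p.max(-1); v,u=np.mgrid[:480,:640]
m=(V<70)&(W[...,2]>.12)&(W[...,2]<.145)&(abs(u-320)<150)
q=W[m]; print(len(q),np.median(q,0),cv2.minEnclosingCircle((q[:,:2]*1000).astype(np.float32)))
d=cv2.imread('pics/d4.png')
cv2.imwrite('pics/c4.png',np.hstack([cv2.imread('pics/w4.png')[::1,:][:, 120:520],cv2.resize(d[270:390,230:330],(400,480),interpolation=2)]))
E
```

```text
7.4 [ 0.53158961 -0.13129011  0.25190256] [[-1.    -0.015  0.   ]
 [-0.015  1.    -0.   ]
 [-0.    -0.    -1.   ]] [ 1.55141933  0.4082781  -0.32825412]
1440 [ 0.53120729 -0.1319328   0.13517904] ((532.624755859375, -131.719482421875), 12.829468727111816)
```

View pics/c4.png

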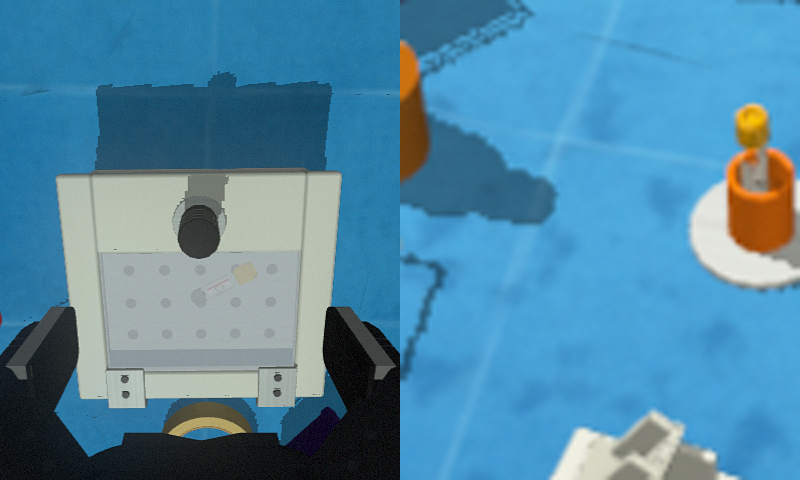

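The tube stands in the cup with its cap clear of the rim, and the rest is empty. The knob is centred between the jaws at wrist px (318,232).

>>> {"name": "send_rows", "arguments": {"targets": [0.5, -0.2, -40, 0, 0, 0, 1, 0.5, -0.2, -40, 0, 0, 0, 1, 0, 0, -38, 0, 0, 0, 1, 0, 0, -14, 0, 0, 0, 1, 0, 0, -2, 0, 0, 0, 0.2, 0, 0, 0, 0, 0, 0, 0, 0, 0, 0, 0, 0, 0, 0, 0, 0, 0, 0, 0, 0, 0, 0, 0, 0, 0, 0, 0, 0, 0, 0, 0, 0, 0, 0, 0], "grip_force": 80}}

```text
time: 8.5
position: [0.5344, -0.1323, 0.1201]
orientation: [-0.024, 3.138, -0.01]
wrist_force: [-2.3, -7.2, 3.3]
finger_gap: 0.287
finger_force: 78.2
```

>>> {"name": "send_rows", "arguments": {"targets": [0.1, 0, 0.5, 0, 0.2, 0, 0, 0.1, 0, 0.5, 0, 0.2, 0, 0, 0.1, 0, 0.5, 0, 0.2, 0, 0, 0.1, 0, 0.5, 0, 0.2, 0, 0, 0.1, 0, 0.5, 0, 0.2, 0, 0, 0.1, 0, 0.5, 0, 0.2, 0, 0, 0.1, 0, 0.5, 0, 0.2, 0, 0, 0.1, 0, 0.5, 0, 0.2, 0, 0, 0.1, 0, 0.5, 0, 0.2, 0, 0, 0.1, 0, 0.5, 0, 0.2, 0, 0]}}

```text
time: 9.5
position: [0.5353, -0.1322, 0.1234]
orientation: [0.024, -3.109, 0.009]
wrist_force: [1.0, -6.4, -4.7]
finger_gap: 0.284
finger_force: 79.8
```

>>> {"name": "send_rows", "arguments": {"targets": [0.2, 0, 0.8, 0, 0.3, 0, 0, 0.2, 0, 0.8, 0, 0.3, 0, 0, 0.2, 0, 0.8, 0, 0.3, 0, 0, 0.2, 0, 0.8, 0, 0.3, 0, 0, 0.2, 0, 0.8, 0, 0.3, 0, 0, 0.2, 0, 0.8, 0, 0.3, 0, 0, 0.2, 0, 0.8, 0, 0.3, 0, 0, 0.2, 0, 0.8, 0, 0.3, 0, 0, 0.3, 0, 0.8, 0, 0.3, 0, 0, 0.3, 0, 0.8, 0, 0.3, 0, 0]}}

```text
time: 10.5
position: [0.538, -0.1322, 0.1319]
orientation: [0.024, -3.058, 0.008]
wrist_force: [2.6, -5.5, -4.7]
finger_gap: 0.282
finger_force: 79.9
```

```bash
python3 - <<'E'
from h import *
from scipy.spatial.transform import Rotation as R
s=env.sense(); print(s['time'],s['position'],np.round(R.from_rotvec(s['orientation']).as_matrix(),3),s['wrist_force'],s['ft_torque'])
save('side','d5');save('wrist','w5')
d=cv2.imread('pics/d5.png'); w=cv2.imread('pics/w5.png')
cv2.imwrite('pics/c5.png',np.hstack([cv2.resize(d[170:280,265:385],(440,480),interpolation=2),cv2.resize(w,(360,480))]))
W,p=cloud('w5'); v,u=np.mgrid[:480,:640]
m=(np.abs(W[...,1]+.13)<.085)&(W[...,2]>.075)&(W[...,2]<.12)&(W[...,0]<.67)&(W[...,0]>.5)&(p.min(-1)>110)
q=W[m]
for lo in np.arange(.50,.68,.02):
    k=q[(q[:,0]>lo)&(q[:,0]<lo+.02)]; print(round(lo+.01,2),len(k),np.median(k[:,2]).round(4) if len(k) else '')
W,p=cloud('w4')
m=(np.abs(W[...,1]+.13)<.085)&(W[...,2]>.075)&(W[...,2]<.12)&(W[...,0]<.67)&(W[...,0]>.5)&(p.min(-1)>110);q=W[m]
for lo in np.arange(.50,.68,.02):
    k=q[(q[:,0]>lo)&(q[:,0]<lo+.02)]; print('old',round(lo+.01,2),len(k),np.median(k[:,2]).round(4) if len(k) else '')
E
```

```text
10.5 [ 0.53797125 -0.1322054   0.13187502] [[-0.996 -0.016 -0.084]
 [-0.015  1.    -0.006]
 [ 0.084 -0.004 -0.996]] [ 2.61673895 -5.50520147 -4.67529435] [-1.40193924 -0.74859635  0.13446829]
0.51 21679 0.1053
0.53 16607 0.1039
0.55 10291 0.1023
0.57 2059 0.0998
0.59 3863 0.0971
0.61 1000 0.096
0.63 417 0.0943
0.65 0 
0.67 0 
0.69 0 
old 0.51 6619 0.0914
old 0.53 5614 0.0915
old 0.55 5125 0.0912
old 0.57 5908 0.0896
old 0.59 5599 0.0896
old 0.61 5311 0.0896
old 0.63 5036 0.0896
old 0.65 5001 0.09
old 0.67 2253 0.0919
old 0.69 0
```

View pics/c5.png

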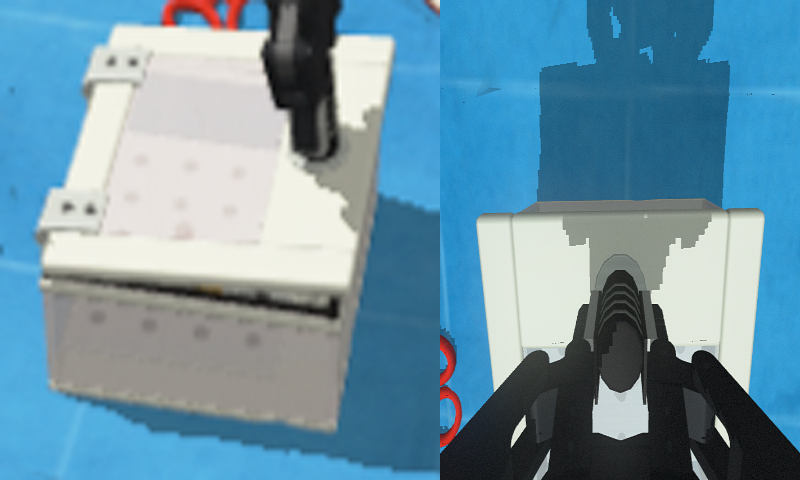

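The lid is off its seal, with a dark gap visible at the front in the side crop (335,300). Depth gives an angle of about 0.081 rad (15 mm at the front edge), so it needs about 0.029 rad more, 4.4 mm at the knob.

>>> {"name": "send_rows", "arguments": {"targets": [0.2, -0.1, 0.7, 0, 0.27, 0, 0, 0.2, -0.1, 0.7, 0, 0.27, 0, 0, 0.2, -0.1, 0.7, 0, 0.27, 0, 0, 0.2, -0.1, 0.7, 0, 0.27, 0, 0, 0.2, -0.1, 0.7, 0, 0.27, 0, 0, 0.2, 0, 0.7, 0, 0.27, 0, 0, 0, 0, 0, 0, 0, 0, 0, 0, 0, 0, 0, 0, 0, 0, 0, 0, 0, 0, 0, 0, 0, 0, 0, 0, 0, 0, 0, 0]}}

```text
time: 11.6
position: [0.5395, -0.1322, 0.136]
orientation: [0.024, -3.03, 0.006]
wrist_force: [2.7, -5.1, -4.5]
finger_gap: 0.283
finger_force: 79.9
```

```bash
python3 - <<'E'
from h import *
s=env.sense(); print(s['time'],s['position'],s['wrist_force'])
save('wrist','w6');save('side','d6')
W,p=cloud('w6')
m=(np.abs(W[...,1]+.13)<.085)&(W[...,2]>.075)&(W[...,2]<.13)&(W[...,0]<.67)&(W[...,0]>.5)&(p.min(-1)>110);q=W[m]
for x,z0 in((.51,.0914),(.53,.0915),(.55,.0912)):
    k=q[abs(q[:,0]-x)<.01]; z=np.median(k[:,2]); print(x,z,(z-z0)/(.6845-x))
W,p=cloud('d6'); hsv=cv2.cvtColor(p,cv2.COLOR_RGB2HSV)
m=(hsv[...,0]>15)&(hsv[...,0]<30)&(hsv[...,1]>120)&(np.hypot(W[...,0]-.546,W[...,1]-.138)<.04)
print('cap',m.sum(),np.median(W[m],0),W[m].max(0))
a,b=cv2.imread('pics/d1.png'),cv2.imread('pics/d6.png')
df=cv2.absdiff(a,b).max(-1)
print('bottle diff',(df[255:320,203:240]>40).mean(),'marker diff',(df[150:192,365:412]>40).mean())
E
```

```text
11.6 [ 0.5394536  -0.13218759  0.13596378] [ 2.69398103 -5.10094922 -4.47232982]
0.51 0.11009070262707615 0.10711004370817283
0.53 0.10829436607946501 0.10870139857258908
0.55 0.10608591761223059 0.11067596737717911
cap 74 [0.54947854 0.14005608 0.08267893] [0.56073177 0.15082355 0.09030433]
bottle diff 0.0 marker diff 0.03951367781155015
```

The lid is at about 0.109 rad and the tube stands in the cup. One check of the marker's small difference before handing in.

```bash
python3 - <<'E'
from h import *
f=lambda n:cv2.resize(cv2.imread(f'pics/{n}.png')[145:200,355:420],(390,330),interpolation=2)
cv2.imwrite('pics/c6.png',np.hstack([f('d1'),f('d6')]))
E
```

```text
(no output)
```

View pics/c6.png

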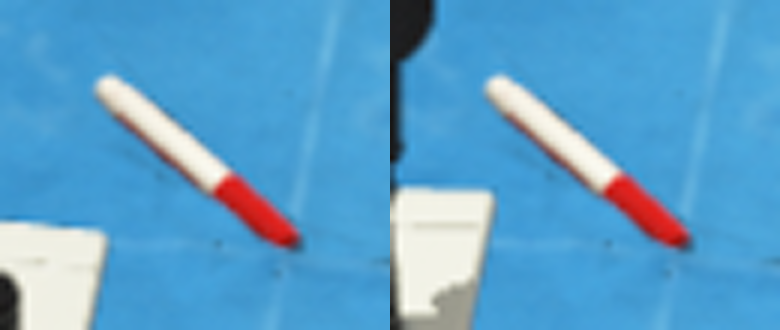

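The marker is in the same place in both crops (tip at about (295,240)). The difference comes from the raised lid and the gripper. Handing in.

```bash
python3 -c "
from rig import env
print(env.close_job())"
```

```text
the job is handed in; nothing more can be done
None
```

The tube is standing released in the orange cup, the lid is free of its seal and held by its knob at about 0.109 rad (20 mm at the front edge), the amber bottle and marker look unmoved in the images, and the job was handed in at about 12 s; no verdict was returned.

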